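Slide the card case into the free bay of the filing rack

ROBOT

A 6-joint arm with a two-finger parallel gripper is mounted at the origin on the work surface. World frame = base frame: x ahead of the robot, y to its left, z up, the work surface at z = 0. Lengths are in m, angles in rad, forces in N, time in s.
With the tool pointing down it reaches from about 0.275 to 0.825 m from the base axis. Payload 5.2 kg.
Tool frame: the origin (TCP) lies between the finger pads; the fingertips stand env.nose_length ahead of it and the grasp point (between the pads) lies 2 mm behind it (env.nose_length is the distance from the TCP to the fingertips, in m); z points along the fingers, y is the line along which they close (so a half turn about z gives the same grasp; the last joint's range is limited). The gripper opens to 93 mm and grips with 3 to 60 N. Pads are 15 mm wide; open, the fingers measure 128 mm over their backs; the gripper's body (75 mm by 188 mm) begins 65 mm behind the grasp point.
Start: joints at [0.905, 0.259, 1.535, -0, 1.348, -0.203], TCP at [0.246, 0.492, 0.236] pointing down, gripper open.
Joint ranges: [-3.14, 3.14], [-0.91, 2.08], [0.19, 2.58], [-1.22, 4.36], [0.22, 2.71], [-3.12, 3.12]. Speed limits (rad/s): [2.57, 2.57, 3.14, 3.14, 3.14, 3.14].

INTERFACE

Orientations are given as a unit quaternion [x, y, z, w].
In Python, from workcell import env gives the robot as it stands.
- The arm moves only by the shell command python3 -m pendant 'ROWS'. ROWS is text: rows parted by semicolons, each of 5 numbers parted by spaces: the shift along the tool's x, y, z in cm, then the turn about the tool's z in degrees, then the opening, from -1 (shut) to 1 (fully open). A call has exactly 5 rows; each row shifts and turns the commanded pose from where the row before left it, along the tool's axes as they then stand; what a row does not reach is not made up. A row lasts 1/12 s, in which the tool goes at most 41.7 mm and 7.16 degrees, less where a joint would pass 70% of its speed; a pose out of reach is approached as far as the arm can. A call is refused whole if a number of a shift passes 4.17 or a number of a turn 7.16, either way. A call with a gripper value outside its range is refused whole. The fingers move at their own pace and stop on an object; the grip force is fixed at half the most. Time passes only in rows, so rows that do not move let the fingers close, or fill a call up. It gives the time, the measured TCP pose, the force, the opening and the grip force at its end, in the units of the state.
- env.read_state(): the state, without advancing time (a new reading comes with each control period).
- env.get_image(name): name is "side" or "top" or "wrist"; returns a dict with "img" (420x560x3 uint8, red, green, blue), "fx", "fy", "cx", "cy" (pixels), "rvec" (rotation vector, rad) and "tvec" (3), from world to camera coordinates, as OpenCV has them; the wrist camera has in their place "tool_from_camera" (4x4, takes a point from camera to tool coordinates, whose origin is the TCP and whose axes are the flange's). Camera axes: x right, y down, z forward; pixel columns grow to the right and rows downward; lengths in m; the calibration is good to about 2 mm. The wrist camera is an equidistant fisheye: a pixel r from the principal point sees the ray r / f radians off the axis. A picture is of the moment at which its call begins: read the wrist's pose just before it. There is no depth.
- env.close_job(): hands the job in; it is judged then, once.
The state is a dict: "time": time; "q": joint angles; "qvel": joint speeds; "tau": joint torques, N m; "position": TCP position; "tcp_rot": TCP orientation; "force": force on the tool from outside, world axes, zero at the start; "torque": the same for the moment, N m; "grip_width": finger opening in m; "grip_force": force on a finger pad.
Only numpy, scipy, OpenCV 4.12 (cv2) and the standard library are available. Lean on these libraries where they do the work, as an engineer would, in place of code of your own. Each camera call takes 0.05 s, during which the arm holds its last target. There are 200 camera calls.

TASK

Slide the green card case along the table into the free bay of the low three-bay rack (the bay marked by the green strip) and push it home, so that it drops down flat behind the bay's front lip. Push it gently, never forcing it if it jams, keep it down on the table without lifting or tipping it over, and leave the blue and orange cases and everything else on the table where they are. Leave the case free at the end.

Things in the scene. Friction and masses are not known exactly. Their poses are not given: they have to be found in the camera images.
- case: green plastic card case, white label on top, closed, 110 mm long (its x), 100 mm wide (its y), 50 mm high, flat smooth sides, 0.3 to 0.6 kg, too wide to grasp. Starts flat on the table in front of the rack, turned by up to 0.45 rad from the robot's x axis. Origin: centre of its underside; z up.
- bay_seat (a point): where the case's underside centre belongs in the free bay: on the bay floor, 2 mm above the table, mid-way across the bay, 77 mm behind the rack's front face. x points into the rack (away from the robot), y along the rack, z up. A green strip 90 mm wide lies on the rack's top above this bay. A seated case has 5 mm play along x and 7 mm along y, either way.
- rack: low grey rack, fixed, 382 mm wide (y), 145 mm deep (x), 80 mm high, with a clear top board 8 mm thick (underside 72 mm above the table) starting at the front face. Origin: middle of the front face at table level; x points into the rack. Three bays, centres at y = -124, 0, +124 mm, each 114 mm wide between 10 mm walls with rounded front ends, open towards the robot.
- bay_lip (a point): middle of the top of the slick black lip across the free bay's mouth, 6 mm above the table, 15 mm behind the front face; axes as bay_seat. A ramp rises to it from the table 14 mm before the face; it is flat from 13 to 17 mm behind the face, then steps 4 mm down to the bay floor, which ends at the back wall 137 mm behind the face. Sliding the case over it takes a few newtons.
- bay_top (a point): front edge of the clear top board above the middle of the free bay's mouth, 80 mm above the table; axes as bay_seat. The case's near end must go 17 mm or more behind this edge to drop behind the lip: fingers pointing straight down meet the board first; fingers tilted 30 to 45 degrees, tips forward and low, reach in under it.
- case_b: blue card case of the same size, already seated in another bay; leave alone. Origin: centre of its underside.
- case_c: orange card case of the same size, already seated in another bay; leave alone. Origin: centre of its underside.
- mug: white mug, 80 mm across, 95 mm high, bystander. Origin: centre of its underside.
- stapler: red and black stapler, 150 x 36 x 38 mm, bystander. Origin: centre of its underside.
- stamp: hand stamp with a wooden knob, 62 x 32 mm, 90 mm high, bystander. Origin: centre of its underside.
- inkpad: ink pad, 110 x 70 x 16 mm, bystander. Origin: centre of its underside.
- tape: tape dispenser, 150 x 60 mm, 84 mm high, bystander. Origin: centre of its underside.
Mind the look-alikes: they are no part of the job. There is more than one size of the case; the job needs the middle-sized.

How it is judged:
By the outcome, as a careful person would: the job done as asked, in the order asked, and still so for the second after the job is handed in, with the robot touching nothing.
It also fails if it takes over 64 s, if anything falls off the work surface, if the arm or the gripper's body presses on something with over 40 N, if the wrist force passes 120 N, or if a joint passes its speed limit or range.

## Working session

There is one attempt and no reset: what is moved stays moved. The work goes in short steps, Python scripts to look and compute and a shell command to move; the robot and the scene stay as the last step left them, time stands still between calls to the robot, and variables do not carry over. Pictures are saved under pics/ and viewed, at most 10 in all, crops included, and the job is handed in when it is done.

```bash
mkdir -p pics; ls
python3 - <<'E'
from workcell import env
import cv2,numpy as np
print(env.read_state(),env.nose_length)
for n in("top","side"):
    d=env.get_image(n); cv2.imwrite(f"pics/{n}0.png",d["img"][:,:,::-1]); print(n,{k:np.round(v,4).tolist() for k,v in d.items() if k!="img"})
E
```

```text
pics
{'time': 0.0, 'q': array([ 9.05208098e-01,  2.59344287e-01,  1.53609836e+00,  1.39375345e-05,
        1.34798849e+00, -2.02823555e-01]), 'qvel': array([ 0.00146682,  0.00178791,  0.00137003,  0.00031057, -0.00113719,
       -0.00123772]), 'tau': array([-8.78093289e-06, -4.37305927e+01, -2.83996475e+01,  7.21157435e-02,
        4.11264261e-02, -1.61851958e-04]), 'position': array([0.24519031, 0.49173978, 0.23481086]), 'tcp_rot': array([ 2.29324648e-01,  9.73349557e-01, -8.31078491e-04, -3.92879039e-04]), 'force': array([-0.48099817, -0.36267369,  0.39526392]), 'torque': array([0.01315246, 0.0367562 , 0.00758664]), 'grip_force': 0.0, 'grip_width': 0.09313041206781922} 0.017
top {'fx': 415.7045, 'fy': 415.7045, 'cx': 283.2896, 'cy': 205.7286, 'rvec': [2.0983, -2.1345, 0.2066], 'tvec': [0.017, 0.539, 0.9716]}
side {'fx': 486.6368, 'fy': 486.6368, 'cx': 277.5308, 'cy': 212.0878, 'rvec': [1.9638, -0.7628, 0.4179], 'tvec': [-0.401, 0.2631, 1.0785]}
```

View pics/top0.png

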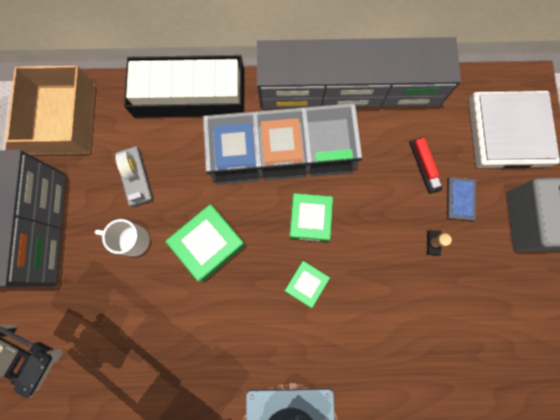

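View pics/side0.png

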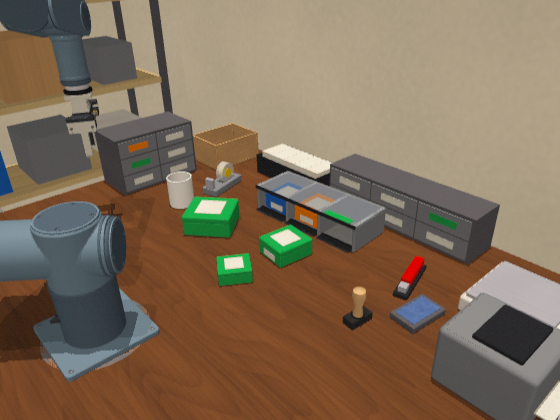

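The top view shows three green cases: large at (205,243), middle at (312,217) and small at (307,285). The free bay is the right one, with its green strip at (333,155). The drawer labels at (420,90) and (20,262) are only look-alikes. I choose the middle case, at (312,217). Next I measure it and check it in a close crop.

```bash
cat > h.py <<'E'
from workcell import env
import cv2,numpy as np
from scipy.spatial.transform import Rotation as R
def ray(d,uv,z):
    uv=np.atleast_2d(uv).astype(float)
    M=cv2.Rodrigues(np.array(d["rvec"],float))[0]; c=-M.T@np.array(d["tvec"]).ravel()
    v=np.c_[(uv[:,0]-d["cx"])/d["fx"],(uv[:,1]-d["cy"])/d["fy"],np.ones(len(uv))]@M
    return c+v*((z-c[2])/v[:,2])[:,None]
def proj(d,P):
    K=np.array([[d["fx"],0,d["cx"]],[0,d["fy"],d["cy"]],[0,0,1.]])
    return cv2.projectPoints(np.atleast_2d(P).astype(float),np.array(d["rvec"],float),np.array(d["tvec"],float),K,None)[0][:,0]
def blobs(d,amin=60):
    hsv=cv2.cvtColor(d["img"],cv2.COLOR_RGB2HSV); m=cv2.inRange(hsv,(50,120,60),(80,255,255))
    return m,[c for c in cv2.findContours(m,cv2.RETR_EXTERNAL,cv2.CHAIN_APPROX_NONE)[0] if cv2.contourArea(c)>amin]
E
python3 - <<'E'
from h import *
d=env.get_image("top"); img=d["img"]
hsv=cv2.cvtColor(img,cv2.COLOR_RGB2HSV)
m,cs=blobs(d)
for c in cs:
    r=cv2.minAreaRect(c); print(np.round(r[0]),np.round(r[1]),r[2]); 
    w=ray(d,cv2.boxPoints(r),.05 if cv2.contourArea(c)>500 else .08); print(np.round(w[:,:2],4).tolist())
# label of the case: white region inside the middle
w=cv2.inRange(hsv,(0,0,170),(180,60,255))
for c in cv2.findContours(w,cv2.RETR_EXTERNAL,cv2.CHAIN_APPROX_NONE)[0]:
    x,y=c.mean(0)[0]
    if cv2.contourArea(c)>100 and 150<x<350 and 180<y<310:
        r=cv2.minAreaRect(c); W=ray(d,cv2.boxPoints(r),.05); print("label",np.round(r[0],1),np.round(W.mean(0),4),np.round(np.linalg.norm(np.diff(W,axis=0),axis=1),4),np.round(np.degrees(np.arctan2(*(W[1]-W[0])[1::-1])),1))
# brightness split of middle case
print(hsv[185:245:3,300].tolist())
cv2.imwrite("pics/crop.png",cv2.resize(img[90:250,200:370,::-1],None,fx=4,fy=3.75,interpolation=2)[:600,:])
E
```

```text
[ 38. 252.] [ 5. 28.] 6.009006023406982
[[0.4005, 0.5928], [0.4668, 0.5924], [0.4655, 0.5813], [0.3992, 0.5818]]
[205. 243.] [54. 59.] 50.19443130493164
[[0.4571, 0.2976], [0.5492, 0.1888], [0.444, 0.1022], [0.3555, 0.2104]]
[311. 217.] [39. 44.] 4.573921203613281
[[0.4607, -0.0061], [0.5705, -0.0171], [0.5608, -0.1144], [0.4514, -0.1015]]
[334. 155.] [ 8. 35.] 85.03025817871094
[[0.6651, -0.0747], [0.6714, -0.1612], [0.651, -0.1619], [0.6447, -0.0757]]
label [306.9 283.8] [ 0.3493 -0.0454  0.05  ] [0.0496 0.0496 0.0494] -32.6
label [203.6 241.6] [0.4545 0.2033 0.05  ] [0.0823 0.0815 0.0813] -49.9
label [311.1 215.8] [ 0.5137 -0.0602  0.05  ] [0.0632 0.0637 0.0631] -6.0
[[10, 148, 121], [10, 146, 131], [10, 153, 137], [62, 118, 207], [66, 124, 240], [65, 123, 241], [58, 46, 245], [45, 18, 250], [39, 14, 252], [35, 6, 254], [36, 5, 254], [30, 3, 254], [30, 3, 254], [30, 2, 254], [55, 26, 252], [66, 114, 245], [66, 114, 245], [65, 131, 224], [27, 55, 120], [11, 148, 126]]
```

View pics/crop.png

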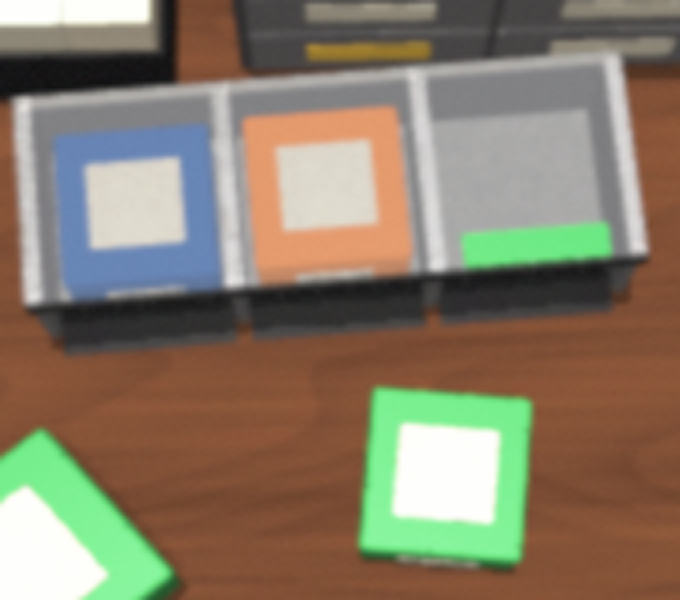

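The crop shows the middle case with its white label in front of the rack. The rightmost bay is empty, with the green strip along its front edge and the black front edge running from about (207,171) to (361,159) in the full image. Next I work out the rack pose.

```bash
cat >> h.py <<'E'
def toolrows(target,yawx=None):
    "shift in tool axes (cm) to get from current TCP to target, and tool turn to bring tool x to world yaw"
    s=env.read_state(); r=R.from_quat(s["tcp_rot"]); m=r.as_matrix()
    print("t",round(s["time"],2),"pos",np.round(s["position"],4),"tool x,z",np.round(m[:,0],3),np.round(m[:,2],3),"F",np.round(s["force"],1),"w",round(s["grip_width"],3))
    print("shift cm",np.round(100*r.inv().apply(np.array(target)-s["position"]),2))
E
python3 - <<'E'
from h import *
d=env.get_image("top"); g=cv2.cvtColor(d["img"],cv2.COLOR_RGB2GRAY).astype(float)
# front top edge: for columns, strongest bright->dark transition near predicted line
P=[]
for u in list(range(212,262,3))+list(range(312,318)):
    v0=170.8-(u-207.5)*12/153.75; r=np.arange(int(v0)-6,int(v0)+7); P.append((u,v0))
# strip front edge & ends by contour
m,cs=blobs(d)
c=min(cs,key=lambda c:np.hypot(*(c.mean(0)[0]-[334,155])))
b=cv2.boxPoints(cv2.minAreaRect(c)); W=ray(d,b,.08); print(np.round(W,4), W.mean(0))
e=ray(d,[[207.5,170.8],[361.25,158.8]],.08); print("front",np.round(e,4),np.linalg.norm(e[0]-e[1]))
v=e[0]-e[1]; yaw=np.arctan2(-v[0],v[1]); O=e.mean(0); O[2]=0
X=np.array([np.cos(yaw),np.sin(yaw),0]);Y=np.array([-X[1],X[0],0])
print("yaw",np.degrees(yaw),"O",O,"seat",O+.077*X-.124*Y, "strip local",(W.mean(0)-O)@X,(W.mean(0)-O)@Y)
for n in("top","side"):
    dd=env.get_image(n); im=dd["img"][:,:,::-1].copy()
    pts=[O+x*X+y*Y+[0,0,z] for x,y,z in[(0,-.191,.08),(0,.191,.08),(.145,.191,.08),(.145,-.191,.08),(0,-.067,0),(0,-.181,0)]]
    for p in proj(dd,pts): cv2.circle(im,tuple(int(round(t)) for t in p),2,(255,0,255),-1)
    cv2.imwrite(f"pics/chk_{n}.png",im)
a=cv2.imread("pics/chk_top.png")[95:190,190:370]; b=cv2.imread("pics/chk_side.png")[165:250,240:400]
a=cv2.resize(a,(720,380))[:, :]; b=cv2.resize(b,(414,220)); b=cv2.copyMakeBorder(b,0,0,0,306,0)
cv2.imwrite("pics/chk.png",np.vstack([a,b]))
E
python3 -m pendant '0 0 -4 -7 0; 0 0 -4 -7 0; 0 0 -3 -7 0; 0 0 0 -7 0; 0 0 0 -2.5 0'
python3 -c "
from h import *
toolrows([.68,.05,.36])"
```

```text
[[ 0.6649 -0.0758  0.08  ]
 [ 0.6714 -0.1612  0.08  ]
 [ 0.6512 -0.1619  0.08  ]
 [ 0.6447 -0.0769  0.08  ]] [ 0.65805312 -0.11895414  0.08      ]
front [[ 0.6241  0.1915  0.08  ]
 [ 0.6479 -0.1854  0.08  ]] 0.37768071894909083
yaw 3.6110593920066356 O [0.63600751 0.00304088 0.        ] seat [ 0.72066455 -0.11586322  0.        ] strip local 0.014318202035224277 -0.12314131460498455
time: 0.72
position: [0.2461, 0.493, 0.3484]
tcp_rot: [-0.038, 0.999, 0.002, 0.002]
force: [-0.9, 0.1, -0.5]
grip_width: 0.0639
grip_force: 0.0
t 0.72 pos [0.2461 0.493  0.3484] tool x,z [-0.997 -0.076 -0.004] [ 0.003  0.004 -1.   ] F [-0.9  0.1 -0.5] w 0.064
shift cm [-39.91 -47.46  -1.2 ]
```

View pics/chk.png

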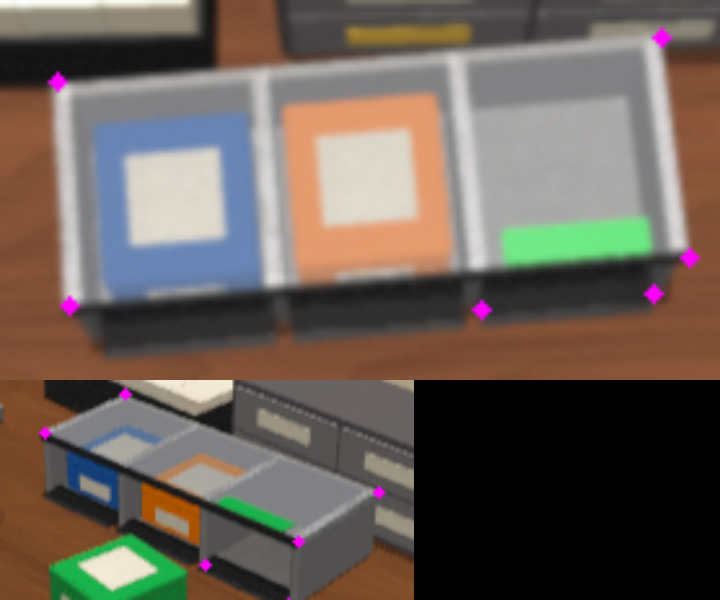

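The overlay dots sit on the rack's corners in both views, so the rack pose is good. The moves cannot command a tilt directly, so I'll fly over to the rack's azimuth, up high, and see whether the reach limit tilts the tool.

```bash
for i in 1; do
python3 -m pendant '-2.6 -3.1 0 0 0; -2.6 -3.1 0 0 0; -2.6 -3.1 0 0 0; -2.6 -3.1 0 0 0; -2.6 -3.1 0 0 0' >/dev/null
python3 -m pendant '-2.6 -3.1 0 0 0; -2.6 -3.1 0 0 0; -2.6 -3.1 0 0 0; -2.6 -3.1 0 0 0; -2.6 -3.1 0 0 0' >/dev/null
python3 -m pendant '-2.6 -3.1 0 0 0; -2.6 -3.1 0 0 0; -2.6 -3.1 0 0 0; -2.6 -3.1 0 0 0; -2.6 -3.1 0 0 0'
done
python3 -m pendant '-4 0 0 0 0; -4 0 0 0 0; -4 0 0 0 0; -4 0 0 0 0; -4 0 0 0 0'
python3 -c "
from h import *
toolrows([.68,.05,.36]); print(env.read_state()['q'])"
```

```text
time: 1.97
position: [0.668, 0.0537, 0.3455]
tcp_rot: [-0.035, 0.999, 0.0, -0.0]
force: [0.5, 1.3, 0.6]
grip_width: 0.0462
grip_force: 0.0
time: 2.38
position: [0.839, 0.0666, 0.3383]
tcp_rot: [-0.035, 0.999, 0.0, 0.006]
force: [92.1, 1.8, 20.1]
grip_width: 0.0464
grip_force: 0.0
t 2.38 pos [0.839  0.0666 0.3383] tool x,z [-0.998 -0.069 -0.013] [ 0.013  0.001 -1.   ] F [92.1  1.8 20.1] w 0.046
shift cm [15.94 -0.56 -2.38]
[-0.05367316  0.91310747  0.18638878  0.00228632  2.02936744 -1.69254742]
```

```bash
python3 -m pendant '0 0 0 0 0; 0 0 0 0 0; 0 0 0 0 0; 0 0 0 0 0; 0 0 0 0 0'
python3 -m pendant '-0.5 0 0 0 0; -0.5 0 0 0 0; -0.5 0 0 0 0; -0.5 0 0 0 0; -0.5 0 0 0 0'
python3 -c "
from h import *
toolrows([.68,.05,.36]); print(env.read_state()['q'])"
```

```text
time: 2.8
position: [0.838, 0.067, 0.3446]
tcp_rot: [-0.035, 0.999, -0.0, 0.01]
force: [-0.9, -0.4, 0.2]
grip_width: 0.0463
grip_force: 0.0
time: 3.22
position: [0.8486, 0.0673, 0.3317]
tcp_rot: [-0.035, 0.999, 0.001, 0.015]
force: [-0.1, 0.2, -0.5]
grip_width: 0.0464
grip_force: 0.0
t 3.22 pos [0.8486 0.0673 0.3317] tool x,z [-0.997 -0.069 -0.03 ] [ 0.03   0.002 -1.   ] F [-0.1  0.2 -0.5] w 0.046
shift cm [16.84 -0.56 -3.33]
[-0.05290365  0.92087598  0.18694874  0.00413384  2.0040009  -1.69136798]
```

```bash
python3 -m pendant '-1.5 0 0 0 0; -1.5 0 0 0 0; -1.5 0 0 0 0; -1.5 0 0 0 0; -1.5 0 0 0 0'
python3 -m pendant '-3 0 0 0 0; -3 0 0 0 0; -3 0 0 0 0; -3 0 0 0 0; -3 0 0 0 0'
python3 -c "
from h import *
toolrows([.68,.05,.36]); print(env.read_state()['q'])"
```

```text
time: 3.63
position: [0.8769, 0.0689, 0.3095]
tcp_rot: [-0.035, 0.999, 0.002, 0.038]
force: [0.0, 0.1, 0.1]
grip_width: 0.0463
grip_force: 0.0
time: 4.05
position: [0.9284, 0.0717, 0.2796]
tcp_rot: [-0.035, 0.995, 0.004, 0.088]
force: [-0.3, -0.2, 0.4]
grip_width: 0.0465
grip_force: 0.0
t 4.05 pos [0.9284 0.0717 0.2796] tool x,z [-0.982 -0.068 -0.176] [ 0.175  0.014 -0.984] F [-0.3 -0.2  0.4] w 0.047
shift cm [ 23.13  -0.43 -12.3 ]
[-0.05070459  0.98854201  0.18698405  0.02315106  1.79080549 -1.68405801]
```

The reach limit does tilt the tool, tips forward, so I continue.

```bash
python3 -m pendant '-3.5 0 0 0 0; -3.5 0 0 0 0; -3.5 0 0 0 0; -3.5 0 0 0 0; -3.5 0 0 0 0'
python3 -m pendant '-3.5 0 0 0 0; -3.5 0 0 0 0; -3.5 0 0 0 0; -3.5 0 0 0 0; -3.5 0 0 0 0'
python3 -c "
from h import *
toolrows([.68,.05,.36]); print(env.read_state()['q'])"
```

```text
time: 4.47
position: [0.9807, 0.0745, 0.2661]
tcp_rot: [-0.034, 0.988, 0.006, 0.149]
force: [-0.6, 0.0, -0.3]
grip_width: 0.0464
grip_force: 0.0
time: 4.88
position: [1.0248, 0.0768, 0.2752]
tcp_rot: [-0.034, 0.977, 0.009, 0.211]
force: [-0.9, 0.7, 0.6]
grip_width: 0.0466
grip_force: 0.0
t 4.88 pos [1.0248 0.0768 0.2752] tool x,z [-0.908 -0.063 -0.413] [ 0.412  0.032 -0.911] F [-0.9  0.7  0.6] w 0.047
shift cm [ 27.98  -0.24 -22.02]
[-0.05127735  1.02336115  0.18698224  0.05284784  1.50827842 -1.68349561]
```

```bash
python3 -m pendant '-3.5 0 0 0 0; -3.5 0 0 0 0; -3.5 0 0 0 0; -3.5 0 0 0 0; -3.5 0 0 0 0'
python3 -m pendant '-3 0 0 0 0; -3 0 0 0 0; -3 0 0 0 0; -3 0 0 0 0; -3 0 0 0 0'
python3 -c "
from h import *
toolrows([.36,-.06,.3]); print(env.read_state()['q'])"
```

```text
time: 5.3
position: [1.06, 0.0786, 0.3051]
tcp_rot: [-0.033, 0.961, 0.011, 0.273]
force: [-0.6, 0.6, 0.3]
grip_width: 0.0467
grip_force: 0.0
time: 5.72
position: [1.0823, 0.0796, 0.3434]
tcp_rot: [-0.033, 0.946, 0.013, 0.323]
force: [0.0, 0.4, -0.2]
grip_width: 0.0467
grip_force: 0.0
t 5.72 pos [1.0823 0.0796 0.3434] tool x,z [-0.789 -0.053 -0.611] [ 0.61   0.046 -0.791] F [ 0.   0.4 -0.2] w 0.047
shift cm [ 60.43  -8.85 -41.25]
[-0.05461481  0.99242605  0.18802021  0.08234161  1.30818853 -1.68914915]
```

The tilt is now 37.6° towards azimuth 4°, which suits the rack. I'll retract and close the fingers. Then I'll push the case sideways (-y) with the finger's flat back, which lines it up with the bay.

```bash
python3 -c "
from h import *
toolrows([.52,.022,.25])"
```

```text
t 5.72 pos [1.0823 0.0796 0.3434] tool x,z [-0.789 -0.053 -0.611] [ 0.61   0.046 -0.791] F [ 0.   0.4 -0.2] w 0.047
shift cm [ 50.41  -1.82 -27.16]
```

```bash
python3 -m pendant '1.5 -0.1 -1 0 -1; 3.3 -0.1 -1.8 0 -1; 3.3 -0.1 -1.8 0 -1; 3.3 -0.1 -1.8 0 -1; 3.3 -0.1 -1.8 0 -1' >/dev/null
python3 -m pendant '3.4 -0.1 -1.8 0 -1; 3.4 -0.1 -1.8 0 -1; 3.4 -0.1 -1.8 0 -1; 3.4 -0.1 -1.8 0 -1; 3.4 -0.1 -1.8 0 -1' >/dev/null
python3 -m pendant '3.4 -0.1 -1.8 0 -1; 3.4 -0.1 -1.8 0 -1; 3.4 -0.1 -1.8 0 -1; 3.4 -0.1 -1.8 0 -1; 2 -0.1 -1 0 -1'
python3 -c "
from h import *
toolrows([.52,.022,.1]);toolrows([.52,.022,.04])"
```

```text
time: 6.97
position: [0.5651, 0.0292, 0.2574]
tcp_rot: [-0.033, 0.946, 0.013, 0.322]
force: [-0.3, 1.0, -0.4]
grip_width: 0.0005
grip_force: 0.0
t 6.97 pos [0.5651 0.0292 0.2574] tool x,z [-0.791 -0.054 -0.61 ] [ 0.608  0.047 -0.793] F [-0.3  1.  -0.4] w 0.0
shift cm [13.2  -0.46  9.7 ]
t 6.97 pos [0.5651 0.0292 0.2574] tool x,z [-0.791 -0.054 -0.61 ] [ 0.608  0.047 -0.793] F [-0.3  1.  -0.4] w 0.0
shift cm [16.86 -0.48 14.46]
```

Down to z = 0.1, then a look from the top and side cameras.

```bash
python3 -m pendant '2.6 -0.1 1.9 0 -1; 2.6 -0.1 1.9 0 -1; 2.6 -0.1 1.9 0 -1; 2.6 -0.1 1.9 0 -1; 2.6 -0.1 1.9 0 -1'
python3 - <<'E'
from h import *
toolrows([.52,.022,.04])
a=env.get_image("top")["img"][120:300,180:380,::-1]; b=env.get_image("side")["img"][110:290,160:360,::-1]
cv2.imwrite("pics/v1.png",np.hstack([cv2.resize(x,(400,360)) for x in(a,b)]))
E
```

```text
time: 7.38
position: [0.5316, 0.0244, 0.1272]
tcp_rot: [-0.034, 0.945, 0.016, 0.324]
force: [0.7, -0.6, -0.9]
grip_width: 0.0006
grip_force: 0.0
t 7.38 pos [0.5316 0.0244 0.1272] tool x,z [-0.788 -0.055 -0.613] [ 0.611  0.053 -0.79 ] F [ 0.7 -0.6 -0.9] w 0.001
shift cm [ 6.28 -0.23  6.17]
```

View pics/v1.png

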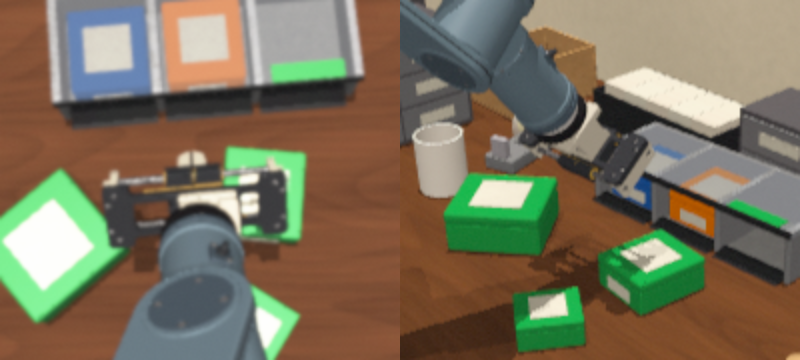

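The pictures show the gripper above the case's left edge, with its left end next to the large case's corner at about (110,240) in the left picture. I descend staying slightly forward.

```bash
python3 -m pendant '0.9 0 1.1 0 -1; 0.9 0 1.1 0 -1; 0.9 0 1.1 0 -1; 0.9 0 1.1 0 -1; 0 0 0 0 -1'
python3 -c "
from h import *
toolrows([.53,.022,.042])"
```

```text
time: 7.9
position: [0.537, 0.0296, 0.0925]
tcp_rot: [-0.033, 0.951, 0.015, 0.308]
force: [-0.2, -0.4, 0.6]
grip_width: 0.0008
grip_force: 0.0
t 7.9 pos [0.537  0.0296 0.0925] tool x,z [-0.808 -0.054 -0.587] [ 0.585  0.049 -0.809] F [-0.2 -0.4  0.6] w 0.001
shift cm [ 3.57 -0.75  3.64]
```

```bash
python3 -m pendant '0 0 0 0 -1; 0 0 0 0 -1; 0 0 0 0 -1; 0 0 0 0 -1; 0 0 0 0 -1'
python3 -c "
from h import *
toolrows([.53,.022,.042]); print(env.read_state()['q'])"
```

```text
time: 8.32
position: [0.5362, 0.0292, 0.0929]
tcp_rot: [-0.032, 0.95, 0.015, 0.309]
force: [-0.2, -0.8, 0.7]
grip_width: 0.0003
grip_force: 0.0
t 8.32 pos [0.5362 0.0292 0.0929] tool x,z [-0.807 -0.052 -0.588] [ 0.586  0.049 -0.809] F [-0.2 -0.8  0.7] w 0.0
shift cm [ 3.53 -0.72  3.72]
[-0.30420508  0.17996946  2.29336509  1.24981253  0.23613852 -3.11589614]
```

```bash
cat > kin.py <<'E'
import numpy as np
D=[(.2593,1.5361,1.348,.5495,.2348),(.9209,.18695,2.0040,.8513,.3317),(.9885,.18698,1.7908,.9312,.2796),(1.0234,.18698,1.5083,1.0277,.2752),(.9924,.1880,1.3082,1.0852,.3434)]
A=[];b=[]
for q2,q3,q5,r,z in D:
    s=q2+q3;t=s+q5
    A+=[[0,np.sin(q2),np.cos(q2),np.sin(s),np.sin(t)],[1,np.cos(q2),-np.sin(q2),np.cos(s),np.cos(t)]];b+=[r,z]
p,res,rk,_=np.linalg.lstsq(np.array(A),np.array(b),rcond=None)
if __name__=="__main__": print(p,res,rk,np.abs(np.array(A)@p-b).max())
h,L1,o,L2,d=p
def ik(r,z,tilt):
    t=np.pi-tilt; R=r-d*np.sin(t); Z=z-h-d*np.cos(t); l1=np.hypot(L1,o); D2=R*R+Z*Z
    c=(D2-l1**2-L2**2)/(2*l1*L2)
    if abs(c)>1: return None
    e=np.arccos(c); q2=np.arctan2(R,Z)-np.arctan2(L2*np.sin(e),l1+L2*np.cos(e)); f=np.arctan2(o,L1)
    q2-=f; q3=e+f; return q2,q3,t-q2-q3
if __name__=="__main__":
    for r in(.45,.5,.53,.58,.62,.66,.7): print(r,[(T,np.round(ik(r,.03,np.radians(T)),2).tolist()) for T in(0,20,30,38)])
E
python3 kin.py
```

```text
[ 0.10833005  0.57874192 -0.02580421  0.43814404  0.34172923] [4.05764789e-05] 5 0.00396315647814105
0.45 [(0, [0.27, 2.05, 0.81]), (20, [0.13, 2.31, 0.35]), (30, [0.1, 2.44, 0.08]), (38, [0.1, 2.55, -0.18])]
0.5 [(0, [0.35, 1.95, 0.85]), (20, [0.21, 2.21, 0.37]), (30, [0.17, 2.35, 0.1]), (38, [0.18, 2.46, -0.16])]
0.53 [(0, [0.39, 1.88, 0.87]), (20, [0.25, 2.15, 0.39]), (30, [0.22, 2.29, 0.11]), (38, [0.22, 2.4, -0.14])]
0.58 [(0, [0.46, 1.77, 0.92]), (20, [0.32, 2.05, 0.42]), (30, [0.29, 2.19, 0.14]), (38, [0.28, 2.3, -0.11])]
0.62 [(0, [0.51, 1.67, 0.95]), (20, [0.38, 1.96, 0.45]), (30, [0.34, 2.11, 0.17]), (38, [0.33, 2.22, -0.07])]
0.66 [(0, [0.57, 1.57, 1.0]), (20, [0.43, 1.88, 0.49]), (30, [0.39, 2.02, 0.2]), (38, [0.38, 2.13, -0.04])]
0.7 [(0, [0.63, 1.46, 1.05]), (20, [0.49, 1.78, 0.52]), (30, [0.44, 1.93, 0.24]), (38, [0.43, 2.04, 0.0])]
```

```bash
python3 -m pendant '0.9 -0.2 1.2 0 -1; 0.9 -0.2 1.2 0 -1; 0.9 -0.2 1.2 0 -1; 0.9 0 1.2 0 -1; 0 0 0 0 -1'
python3 -c "
from h import *
toolrows([.53,.018,.042]); print(env.read_state()['q'])"
```

```text
time: 8.73
position: [0.5427, 0.0254, 0.0618]
tcp_rot: [-0.03, 0.958, 0.017, 0.284]
force: [0.4, 0.1, -1.1]
grip_width: 0.0004
grip_force: 0.0
t 8.73 pos [0.5427 0.0254 0.0618] tool x,z [-0.836 -0.049 -0.546] [ 0.544  0.05  -0.838] F [ 0.4  0.1 -1.1] w 0.0
shift cm [ 2.18 -0.68  0.93]
[-0.29718407  0.2625516   2.26571241  1.25044439  0.21979667 -3.11626071]
```

```bash
python3 -m pendant '1 -0.2 0.7 0 -1; 1 -0.2 0.7 0 -1; 0.8 -0.2 0.6 0 -1; 0 0 0 0 -1; 0 0 0 0 -1'
python3 -c "
from h import *
toolrows([.53,.018,.042]); print(env.read_state()['q'])"
```

```text
time: 9.15
position: [0.5357, 0.0205, 0.0491]
tcp_rot: [-0.029, 0.962, 0.017, 0.272]
force: [0.4, -0.2, 0.6]
grip_width: 0.0005
grip_force: 0.0
t 9.15 pos [0.5357 0.0205 0.0491] tool x,z [-0.851 -0.047 -0.524] [ 0.522  0.049 -0.852] F [ 0.4 -0.2  0.6] w 0.001
shift cm [ 0.87 -0.23  0.29]
[-0.30996798  0.28301521  2.27065991  1.23709188  0.22002903 -3.11628374]
```

```bash
python3 -m pendant '0.9 0 0.1 0 -1; 0.9 0 0.1 0 -1; 0.9 0 0.1 0 -1; 0 0 0 0 -1; 0 0 0 0 -1'
python3 -c "
from h import *
toolrows([.52,-.0625,.036]); print(env.read_state()['q'])"
```

```text
time: 9.57
position: [0.5178, 0.0208, 0.0445]
tcp_rot: [-0.029, 0.964, 0.017, 0.263]
force: [0.0, 0.2, -0.5]
grip_width: 0.0002
grip_force: 0.0
t 9.57 pos [0.5178 0.0208 0.0445] tool x,z [-0.86  -0.046 -0.508] [ 0.506  0.049 -0.861] F [ 0.   0.2 -0.5] w 0.0
shift cm [ 0.62 -8.34  0.44]
[-0.32019904  0.27055039  2.30043293  1.22637848  0.22002174 -3.1162813 ]
```

```bash
python3 -m pendant '0.1 -0.7 0.1 0 -1; 0.1 -0.7 0.1 0 -1; 0.1 -0.7 0.1 0 -1; 0.1 -0.6 0.1 0 -1; 0.1 -0.6 0.1 0 -1'
python3 -m pendant '0.1 -0.6 0.1 0 -1; 0.1 -0.6 0.1 0 -1; 0 -0.6 0 0 -1; 0 -0.6 0 0 -1; 0 -0.6 0 0 -1'
python3 - <<'E'
from h import *
toolrows([.52,-.0625,.04]); print(env.read_state()['q'])
a=env.get_image("top")["img"][120:300,180:380,::-1]; b=env.get_image("side")["img"][110:290,160:360,::-1]
cv2.imwrite("pics/v2.png",np.hstack([cv2.resize(x,(400,360)) for x in(a,b)]))
E
```

```text
time: 9.98
position: [0.5212, -0.0103, 0.0435]
tcp_rot: [-0.029, 0.965, 0.019, 0.259]
force: [-1.4, 9.8, 10.7]
grip_width: 0.0005
grip_force: 5.8
time: 10.4
position: [0.5234, -0.0401, 0.0435]
tcp_rot: [-0.028, 0.966, 0.018, 0.256]
force: [-0.6, 5.9, 2.7]
grip_width: 0.0007
grip_force: 2.6
t 10.4 pos [ 0.5234 -0.0401  0.0435] tool x,z [-0.868 -0.045 -0.495] [ 0.493  0.049 -0.869] F [-0.6  5.9  2.7] w 0.001
shift cm [ 0.57 -2.22  0.03]
[-0.47817275  0.28507886  2.26467306  1.09185434  0.30907295 -3.11628255]
```

View pics/v2.png

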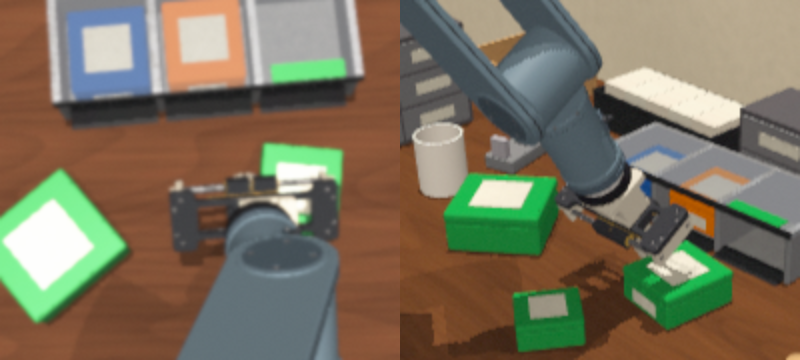

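The case has moved right with the finger on its left side. Its front edge runs from about (265,143) to (343,150) in the left picture, so the yaw still looks negative. I measure the yaw from the visible edges.

```bash
cat >> h.py <<'E'
def edges(d):
    "visible case edges by Hough-free fits: front (far) edge row per column, right edge col per row"
    m,_=blobs(d,5); hsv=cv2.cvtColor(d["img"],cv2.COLOR_RGB2HSV)
    m=cv2.inRange(hsv,(50,80,60),(80,255,255))
    n,l,st,ce=cv2.connectedComponentsWithStats(m)
    ok=[i for i in range(1,n) if st[i,4]>120 and 285<ce[i][0]<365 and 165<ce[i][1]<262]
    m=np.isin(l,ok)
    v,u=np.nonzero(m); U0,U1,V0=u.min(),u.max(),v.min()
    f=np.array([(c,v[u==c].min()-.5) for c in range(U0+5,U1-4) if (u==c).any() and v[u==c].min()<V0+8]); 
    g=np.array([(u[v==r].max()+.5,r) for r in range(V0+6,v.max()-8) if (v==r).any() and u[v==r].max()>U1-6])
    for nme,p in(("far",f),("right",g)):
        W=ray(d,p,.05)[:,:2]; vx,vy,x,y=cv2.fitLine(W.astype(np.float32),cv2.DIST_HUBER,0,.001,.001).ravel()
        a=np.degrees(np.arctan2(vy,vx)); a=(a+45)%90-45
        print(nme,"yaw %.1f"%a,"mid",np.round([x,y],4),"n",len(p))
    return m
E
python3 -c "
from h import *
edges(env.get_image('top'))"
```

```text
far yaw -6.1 mid [ 0.5716 -0.11  ] n 31
right yaw -8.3 mid [ 0.5408 -0.16  ] n 14
```

```bash
python3 -m pendant '0 -0.6 0 0 -1; 0 -0.6 0 0 -1; 0 -0.5 0 0 -1; 0 -0.4 0 0 -1; 0 0 0 0 -1'
python3 -c "
from h import *
edges(env.get_image('top'));toolrows([.52,-.0625,.04])"
```

```text
time: 10.97
position: [0.5254, -0.0624, 0.0443]
tcp_rot: [-0.027, 0.967, 0.016, 0.254]
force: [-0.7, 1.0, -0.5]
grip_width: 0.0001
grip_force: 0.4
far yaw -6.8 mid [ 0.5728 -0.1314] n 31
right yaw -3.0 mid [ 0.5535 -0.1814] n 5
t 11.02 pos [ 0.5254 -0.0622  0.0444] tool x,z [-0.869 -0.043 -0.492] [ 0.491  0.044 -0.87 ] F [ 0.3  0.8 -0.6] w 0.0
shift cm [ 0.69 -0.    0.11]
```

```bash
python3 -m pendant '0 0.7 0 0 -1; 0 0.8 0 0 -1; -0.5 0.5 -0.9 0 -1; -1.5 0 -2.6 0 -1; -2 0 -3.5 0 -1' >/dev/null
python3 -m pendant '-2 0 -3.5 7 0; -2 0 -3.5 7 0; 0 0 0 7.1 0; 0 0 0 7.1 0; 0 0 0 7.1 0'
python3 -c "
from h import *
toolrows([.52,-.0625,.04]); print(env.read_state()['q'])"
```

```text
time: 11.85
position: [0.5272, -0.043, 0.1821]
tcp_rot: [0.243, 0.935, 0.09, 0.242]
force: [0.0, 0.5, 0.5]
grip_width: 0.0292
grip_force: 0.0
t 11.85 pos [ 0.5272 -0.043   0.1821] tool x,z [-0.765  0.497 -0.409] [ 0.496  0.051 -0.867] F [0.  0.5 0.5] w 0.029
shift cm [ 5.39 -6.05 11.86]
[-0.48439753  0.01314704  2.09798785  0.48095073  0.64015448 -1.87982093]
```

```bash
python3 -m pendant '0 0 0 7.15 0; 0 0 0 7.15 0; 0 0 0 7.15 0; 0 0 0 7.15 0; 0 0 0 7.15 0' >/dev/null
python3 -m pendant '0 0 0 7.15 0; 0 0 0 7.15 0; 0 0 0 7.15 0; 0 0 0 7.15 0; 0 0 0 7.15 0' >/dev/null
python3 -m pendant '0 0 0 7.15 0; 0 0 0 7.15 0; 0 0 0 7.15 0; 0 0 0 7.15 0; 0 0 0 7.15 0' >/dev/null
python3 -m pendant '0 0 0 7.15 0; 0 0 0 7.15 0; 0 0 0 7.15 0; 0 0 0 7.15 0; 0 0 0 1.0 0'
python3 -c "
from h import *
edges(env.get_image('top'));toolrows([.41,-.13,.09]); print(env.read_state()['q'])"
```

```text
time: 13.52
position: [0.5268, -0.0428, 0.1809]
tcp_rot: [0.959, 0.119, 0.257, 0.005]
force: [0.3, 0.3, -0.6]
grip_width: 0.0466
grip_force: 0.0
far yaw 41.5 mid [ 0.488  -0.1547] n 7
right yaw 43.3 mid [ 0.4799 -0.1739] n 2
t 13.57 pos [ 0.5268 -0.043   0.1809] tool x,z [0.839 0.235 0.492] [ 0.494  0.052 -0.868] F [0.5 0.  1. ] w 0.047
shift cm [-16.31   5.11   1.66]
[-0.48478581  0.0150682   2.09861729  0.481002    0.64017292  0.50240209]
```

```bash
python3 -m pendant '-3 1 0.3 7 0; -3 1 0.3 3 0; -3 1 0.3 0 0; -3 1 0.3 0 0; -3 1 0.3 0 0'
python3 -c "
from h import *
toolrows([.415,-.13,.04]); print(env.read_state()['q'])"
```

```text
time: 13.98
position: [0.4106, -0.1085, 0.0937]
tcp_rot: [0.965, 0.039, 0.257, -0.016]
force: [0.5, 0.0, 0.1]
grip_width: 0.0467
grip_force: 0.0
t 13.98 pos [ 0.4106 -0.1085  0.0937] tool x,z [0.865 0.068 0.497] [ 0.495  0.051 -0.867] F [0.5 0.  0.1] w 0.047
shift cm [-2.43  2.24  4.76]
[-0.91324169  0.01475774  2.40262384  0.84094922  0.60305688 -0.10231221]
```

```bash
python3 -m pendant '-0.6 0.5 1.1 0 0; -0.6 0.5 1.1 0 0; -0.6 0.5 1.1 0 0; -0.6 0.5 1.1 0 0; -0.4 0.3 0.9 0 0'
python3 -m pendant '0 0 0 0 0; 0 0 0 0 0; 0 0 0 0 0; 0 0 0 0 0; 0 0 0 0 0'
python3 - <<'E'
from h import *
toolrows([.445,-.132,.032]); print(env.read_state()['q'])
a=env.get_image("top")["img"][120:300,220:420,::-1]; b=env.get_image("side")["img"][150:330,200:400,::-1]
cv2.imwrite("pics/v3.png",np.hstack([cv2.resize(x,(400,360)) for x in(a,b)]))
E
```

```text
time: 14.4
position: [0.415, -0.1312, 0.033]
tcp_rot: [0.966, 0.038, 0.256, -0.016]
force: [0.1, 1.1, -0.3]
grip_width: 0.0464
grip_force: 0.0
time: 14.82
position: [0.4154, -0.1305, 0.0344]
tcp_rot: [0.966, 0.037, 0.257, -0.016]
force: [-0.1, -0.5, -0.4]
grip_width: 0.0461
grip_force: 0.0
t 14.82 pos [ 0.4154 -0.1305  0.0344] tool x,z [0.865 0.064 0.497] [ 0.495  0.051 -0.868] F [-0.1 -0.5 -0.4] w 0.046
shift cm [2.44 0.39 1.66]
[-0.95007903  0.22117348  2.43785976  1.16765624  0.48891287 -0.51395468]
```

View pics/v3.png

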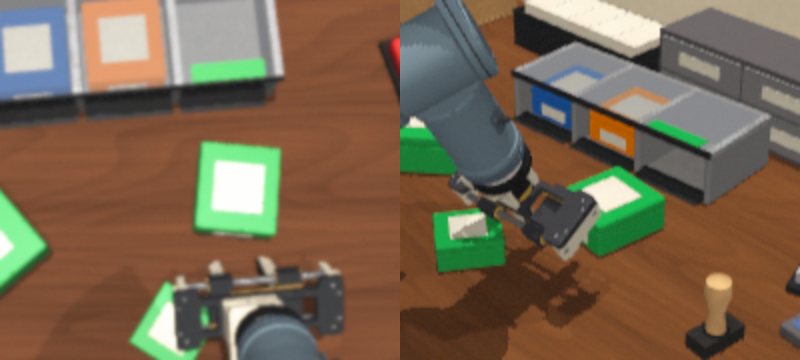

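The top crop shows the whole case at (237,188), with both fingertips behind it at (210,268) and (267,262). It is clear of the small case.

```bash
cat >> h.py <<'E'
def case():
    "label-based case pose (z=.05), relative to the seat in rack axes"
    d=env.get_image("top"); w=cv2.inRange(cv2.cvtColor(d["img"],cv2.COLOR_RGB2HSV),(0,0,165),(180,70,255))
    for c in cv2.findContours(w,cv2.RETR_EXTERNAL,cv2.CHAIN_APPROX_NONE)[0]:
        x,y=c.mean(0)[0]
        if cv2.contourArea(c)>250 and 310<x<365 and 120<y<235:
            r=cv2.minAreaRect(c); W=ray(d,cv2.boxPoints(r),.05)[:,:2]; e=W[1]-W[0]; a=(np.degrees(np.arctan2(e[1],e[0]))+45)%90-45
            p=W.mean(0); t=np.radians(3.7); D=p-[.7207,-.1159]
            print("case",np.round(p,4),"yaw %.1f"%a,"rel seat mm",np.round(1000*np.array([D@[np.cos(t),np.sin(t)],D@[-np.sin(t),np.cos(t)]]),1),"label",np.round(np.linalg.norm(np.diff(W,axis=0),axis=1)*1000))
E
python3 -c "
from h import *
case();edges(env.get_image('top'))"
```

```text
case [ 0.519  -0.1287] yaw -6.1 rel seat mm [-2.022e+02  2.000e-01] label [64. 64. 64.]
far yaw -6.6 mid [ 0.573  -0.1289] n 33
right yaw -5.4 mid [ 0.5249 -0.1789] n 33
```

```bash
python3 -m pendant '0.7 0 0.4 0 0; 0.7 0 0.4 0 0; 0.5 0 0.3 0 0; 0.5 0 0.3 0 0; 0.5 0 0.3 0 0'
python3 -m pendant '0.5 0 0.3 0 0; 0.5 0 0.3 0 0; 0.5 0 0.3 0 0; 0 0 0 0 0; 0 0 0 0 0'
python3 -c "
from h import *
case();edges(env.get_image('top'));toolrows([.445,-.132,.032]); print(env.read_state()['q'])"
```

```text
time: 15.43
position: [0.4488, -0.1282, 0.0332]
tcp_rot: [0.966, 0.036, 0.256, -0.016]
force: [-6.5, -1.6, 3.5]
grip_width: 0.0466
grip_force: 2.8
time: 15.85
position: [0.4663, -0.1261, 0.0329]
tcp_rot: [0.966, 0.037, 0.256, -0.017]
force: [-0.2, 1.3, 0.6]
grip_width: 0.0466
grip_force: 0.0
case [ 0.5421 -0.1214] yaw -1.0 rel seat mm [-178.6    6. ] label [62. 61. 61.]
far yaw -0.0 mid [ 0.5964 -0.1289] n 33
right yaw 0.3 mid [ 0.5412 -0.1704] n 31
t 15.95 pos [ 0.466  -0.126   0.0329] tool x,z [0.866 0.062 0.496] [ 0.494  0.052 -0.868] F [-0.1 -0.7 -0.7] w 0.047
shift cm [-1.9   0.43 -0.99]
[-0.80349391  0.27823477  2.3401537   1.16278744  0.44111446 -0.36421296]
```

```bash
python3 -m pendant '0.5 0 0.3 0 0; 0.5 0 0.3 0 0; 0.2 0 0.1 0 0; 0 0 0 0 0; 0 0 0 0 0'
python3 -c "
from h import *
case();edges(env.get_image('top'));toolrows([.445,-.132,.032])"
```

```text
time: 16.37
position: [0.4801, -0.1252, 0.0329]
tcp_rot: [0.966, 0.037, 0.256, -0.017]
force: [-0.8, -0.4, 0.4]
grip_width: 0.0466
grip_force: 0.1
case [ 0.5533 -0.1175] yaw 4.8 rel seat mm [-167.2    9.2] label [64. 64. 63.]
far yaw 3.3 mid [ 0.6074 -0.1226] n 34
right yaw 4.3 mid [ 0.539  -0.1675] n 33
t 16.47 pos [ 0.48   -0.1252  0.033 ] tool x,z [0.866 0.062 0.497] [ 0.494  0.052 -0.868] F [-0.8  0.2  0.2] w 0.046
shift cm [-3.12  0.4  -1.68]
```

Aligned now (yaw about 4°) but 9 mm off sideways. I'll do a short side push to correct that.

```bash
python3 -m pendant '-0.7 0 -0.4 0 0; -0.6 0 -0.4 0 0; 1.3 0 -2.3 0 -1; 1.4 0 -2.3 0 -1; 1.3 0 -2.3 0 -1' >/dev/null
python3 -m pendant '2.2 -2.2 1.3 0 -1; 2.2 -2.2 1.3 0 -1; 2.2 -2.2 1.3 0 -1; 2.1 -2.2 1.3 0 -1; 0 0 0 0 -1'
python3 -c "
from h import *
toolrows([.559,-.032,.04]); print(env.read_state()['q'])"
```

```text
time: 17.3
position: [0.5615, -0.0281, 0.1125]
tcp_rot: [0.965, 0.039, 0.257, -0.018]
force: [-0.4, 0.7, 0.3]
grip_width: 0.0013
grip_force: 0.0
t 17.3 pos [ 0.5615 -0.0281  0.1125] tool x,z [0.865 0.066 0.498] [ 0.495  0.055 -0.867] F [-0.4  0.7  0.3] w 0.001
shift cm [-3.85  0.48  6.14]
[-0.40803433  0.18854866  2.11922872  0.61190444  0.44349034  0.57661021]
```

```bash
python3 -m pendant '-0.9 0.1 1.5 0 -1; -1.0 0.1 1.6 0 -1; -1.0 0.1 1.6 0 -1; -0.9 0.1 1.4 0 -1; 0 0 0 0 -1'
python3 -c "
from h import *
toolrows([.559,-.0607,.04]); print(env.read_state()['q'])"
```

```text
time: 17.72
position: [0.5542, -0.0347, 0.0368]
tcp_rot: [0.966, 0.036, 0.254, -0.018]
force: [-1.0, 0.2, -0.2]
grip_width: 0.0006
grip_force: 0.0
t 17.72 pos [ 0.5542 -0.0347  0.0368] tool x,z [0.868 0.06  0.492] [ 0.49   0.054 -0.87 ] F [-1.   0.2 -0.2] w 0.001
shift cm [ 0.42  2.62 -0.18]
[-0.42925616  0.33863646  2.19746434  1.04144324  0.29680159  0.10490994]
```

```bash
python3 -m pendant '0.1 0.5 0 0 -1; 0.1 0.6 0 0 -1; 0.1 0.6 0 0 -1; 0.1 0.5 0 0 -1; 0 0.4 0 0 -1'
python3 -m pendant '0 0 0 0 -1; 0 0 0 0 -1; 0 -0.7 0 0 -1; 0 -0.8 0 0 -1; 1 -0.5 -1.8 0 -1'
python3 -c "
from h import *
case();edges(env.get_image('top'));toolrows([.559,-.0607,.04])"
```

```text
time: 18.13
position: [0.5629, -0.0613, 0.0425]
tcp_rot: [0.966, 0.037, 0.257, -0.017]
force: [0.4, 4.6, 2.6]
grip_width: 0.0004
grip_force: 2.5
time: 18.55
position: [0.5582, -0.039, 0.0594]
tcp_rot: [0.966, 0.036, 0.254, -0.019]
force: [-0.5, 0.3, -0.0]
grip_width: 0.0008
grip_force: 0.0
far yaw 1.7 mid [ 0.6083 -0.1327] n 34
right yaw 2.5 mid [ 0.5608 -0.1766] n 30
t 18.65 pos [ 0.5611 -0.0401  0.0641] tool x,z [0.865 0.064 0.498] [ 0.496  0.051 -0.867] F [0.2 0.6 0.4] w 0.0
shift cm [-1.51  2.07  1.87]
```

```bash
python3 -m pendant '1.4 -0.2 -2.5 0 0; 1.4 0 -2.5 0 0; -2.1 1.9 -1.2 0 0; -2.2 1.9 -1.3 0 0; -2.2 1.9 -1.3 0 0' >/dev/null
python3 -m pendant '-2.2 1.9 -1.3 0 0; -2 1.3 -1.2 0 0; 0 0 0 0 0; 0 0 0 0 0; 0 0 0 0 0'
python3 -c "
from h import *
case();edges(env.get_image('top'));toolrows([.46,-.133,.034])"
```

```text
time: 19.48
position: [0.4437, -0.1384, 0.12]
tcp_rot: [0.966, 0.036, 0.257, -0.017]
force: [-0.0, 0.1, 0.5]
grip_width: 0.0464
grip_force: 0.0
case [ 0.5542 -0.128 ] yaw 2.9 rel seat mm [-166.9   -1.3] label [64. 64. 63.]
far yaw 1.7 mid [ 0.6083 -0.1327] n 34
right yaw 3.1 mid [ 0.5525 -0.1772] n 32
t 19.58 pos [ 0.4439 -0.1376  0.12  ] tool x,z [0.865 0.064 0.497] [ 0.494  0.053 -0.868] F [-0.6  0.4  0.5] w 0.047
shift cm [-2.85 -0.21  8.28]
```

```bash
python3 -m pendant '-0.6 0 1.8 0 0; -0.6 0 1.8 0 0; -0.6 -0.1 1.8 0 0; -0.6 -0.1 1.7 0 0; -0.4 0 1.1 0 0' >/dev/null
python3 -m pendant '0.5 0 0.3 0 0; 0.6 0 0.3 0 0; 0.6 0 0.3 0 0; 0.6 0 0.3 0 0; 0.6 0 0.3 0 0'
python3 -m pendant '0.6 0 0.3 0 0; 0.6 0 0.3 0 0; 0.6 0 0.3 0 0; 0.6 0 0.3 0 0; 0 0 0 0 0'
python3 -c "
from h import *
case();edges(env.get_image('top'));toolrows([.5,-.13,.034]); print(env.read_state()['q'])"
```

```text
time: 20.42
position: [0.4928, -0.1313, 0.037]
tcp_rot: [0.966, 0.037, 0.257, -0.017]
force: [-1.9, -0.7, -2.1]
grip_width: 0.0469
grip_force: 1.1
time: 20.83
position: [0.5201, -0.1296, 0.0385]
tcp_rot: [0.966, 0.037, 0.257, -0.017]
force: [-0.1, -0.2, 0.1]
grip_width: 0.0466
grip_force: 0.0
case [ 0.5927 -0.1239] yaw 6.3 rel seat mm [-128.3    0.3] label [64. 65. 63.]
far yaw 4.2 mid [ 0.6496 -0.1246] n 35
right yaw 4.2 mid [ 0.5976 -0.173 ] n 34
t 20.93 pos [ 0.5193 -0.1295  0.0383] tool x,z [0.865 0.063 0.498] [ 0.495  0.052 -0.867] F [-0.1 -0.8  0.4] w 0.047
shift cm [-1.89 -0.1  -0.59]
[-0.70186583  0.32493417  2.22145733  1.06089277  0.42390037 -0.15681116]
```

```bash
python3 -m pendant '0.5 0 0.5 0 0; 0.6 0 0.4 0 0; 0.5 0 0.4 0 0; 0.6 0 0.4 0 0; 0.6 0 0.35 0 0'
python3 -m pendant '0.6 0 0.35 0 0; 0.6 0 0.35 0 0; 0.6 0 0.35 0 0; 0.6 0 0.35 0 0; 0 0 0 0 0'
python3 -c "
from h import *
case();toolrows([.5,-.13,.034]); print(env.read_state()['q'])"
```

```text
time: 21.35
position: [0.5529, -0.1266, 0.0339]
tcp_rot: [0.966, 0.036, 0.256, -0.017]
force: [-4.5, -0.1, 3.3]
grip_width: 0.0464
grip_force: 2.1
time: 21.77
position: [0.5824, -0.1246, 0.0341]
tcp_rot: [0.966, 0.037, 0.257, -0.017]
force: [-0.3, 0.5, 0.4]
grip_width: 0.0464
grip_force: 0.0
t 21.82 pos [ 0.5818 -0.1245  0.034 ] tool x,z [0.865 0.063 0.498] [ 0.495  0.052 -0.867] F [0.2 0.3 0.3] w 0.046
shift cm [-7.11 -0.1  -4.08]
[-0.59444706  0.40249504  2.09128747  0.96978413  0.39841587  0.03752475]
```

```bash
python3 -m pendant '0.6 0 0.35 0 0; 0.6 0 0.35 0 0; 0.6 0 0.35 0 0; 0.6 0 0.35 0 0; 0.6 0 0.35 0 0'
python3 - <<'E'
from h import *
toolrows([.645,-.12,.034]); print(env.read_state()['q'])
a=env.get_image("top")["img"][80:260,220:420,::-1]; b=env.get_image("side")["img"][130:310,220:420,::-1]
cv2.imwrite("pics/v4.png",np.hstack([cv2.resize(x,(400,360)) for x in(a,b)]))
E
```

```text
time: 22.23
position: [0.6161, -0.1216, 0.0335]
tcp_rot: [0.966, 0.037, 0.257, -0.017]
force: [-2.1, -0.2, -0.4]
grip_width: 0.0469
grip_force: 1.1
t 22.23 pos [ 0.6161 -0.1216  0.0335] tool x,z [0.866 0.062 0.497] [ 0.494  0.052 -0.868] F [-2.1 -0.2 -0.4] w 0.047
shift cm [2.53 0.07 1.39]
[-0.54604145  0.44138291  2.01478547  0.8912971   0.39708676  0.16450856]
```

View pics/v4.png

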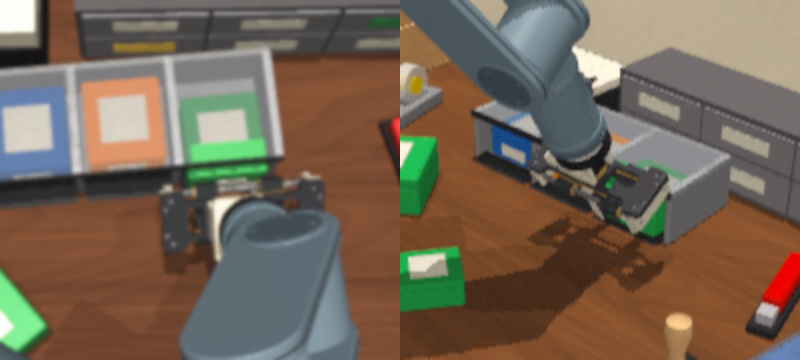

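The case is well inside the bay, at about (222,120) in the left picture and straight between the walls. About 30 mm remains.

```bash
python3 -m pendant '0.4 0 0.25 0 0; 0.4 0 0.25 0 0; 0.4 0 0.25 0 0; 0.4 0 0.25 0 0; 0 0 0 0 0'
python3 -c "
from h import *
toolrows([.647,-.1205,.0335]); print(env.read_state()['q'])"
```

```text
time: 22.75
position: [0.6349, -0.1201, 0.0328]
tcp_rot: [0.966, 0.037, 0.257, -0.017]
force: [-1.0, -0.5, -0.6]
grip_width: 0.0466
grip_force: 0.1
t 22.75 pos [ 0.6349 -0.1201  0.0328] tool x,z [0.866 0.062 0.497] [ 0.494  0.052 -0.868] F [-1.  -0.5 -0.6] w 0.047
shift cm [1.08 0.13 0.53]
[-0.52259321  0.46376111  1.97270225  0.85093938  0.39829259  0.22759873]
```

```bash
python3 -m pendant '0.3 0 0.2 0 0; 0.3 0 0.2 0 0; 0.3 0 0.2 0 0; 0.2 0 0.1 0 0; 0 0 0 0 0'
python3 -c "
from h import *
toolrows([.649,-.1205,.0335])
d=env.get_image('top'); cv2.imwrite('pics/v5.png',cv2.resize(d['img'][90:200,280:390,::-1],(550,550),interpolation=2))
w=cv2.inRange(cv2.cvtColor(d['img'],cv2.COLOR_RGB2HSV),(0,0,150),(180,60,255))"
```

```text
time: 23.17
position: [0.6475, -0.1191, 0.0321]
tcp_rot: [0.966, 0.037, 0.257, -0.017]
force: [-0.4, 0.5, 0.5]
grip_width: 0.0465
grip_force: 0.6
t 23.17 pos [ 0.6475 -0.1191  0.0321] tool x,z [0.866 0.062 0.497] [ 0.494  0.052 -0.868] F [-0.4  0.5  0.5] w 0.047
shift cm [ 0.19  0.15 -0.06]
```

View pics/v5.png

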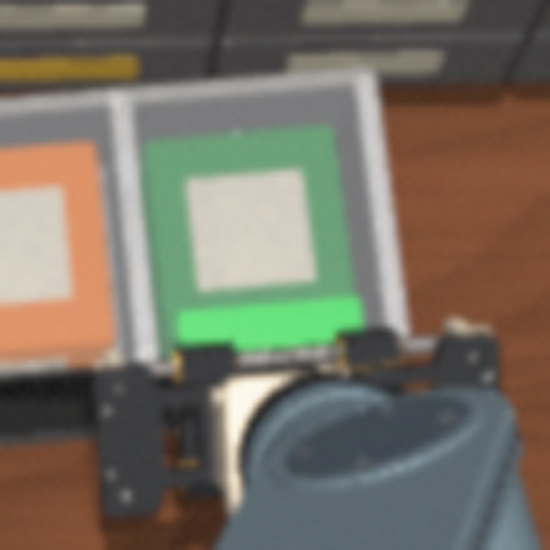

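The label centre is at (251,230) in the crop, and the case's far edge is level with the seated orange case. I check this numerically.

Run:
```python
from h import *
d=env.get_image("top"); w=cv2.inRange(cv2.cvtColor(d["img"],cv2.COLOR_RGB2HSV),(0,0,140),(180,45,255))
t=np.radians(3.7);O=np.array([.636,.003])
for c in cv2.findContours(w,cv2.RETR_LIST,cv2.CHAIN_APPROX_NONE)[0]:
    r=cv2.minAreaRect(c)
    if 200<cv2.contourArea(c)<900 and 220<r[0][0]<350 and 115<r[0][1]<160:
        p=ray(d,[r[0]],.052)[0,:2]-O; print(np.round(r[0],1),np.round(r[1],1),"rack mm",np.round(1000*np.array([p@[np.cos(t),np.sin(t)],p@[-np.sin(t),np.cos(t)]]),1))
```

```text
[233.3 143.8] [23.2 24.3] rack mm [ 74.8 124.9]
[281.2 139. ] [21.2 22.4] rack mm [77.5  2.2]
[329.6 135.6] [23.4 24.5] rack mm [  76.3 -121.5]
```

It sits at 76.3 mm against the nominal 77 mm. I retreat and check that it has dropped.

```bash
python3 -m pendant '-0.5 0 -0.3 0 0; -1.2 0 -0.7 0 0; -2 0 -1.2 0 0; -2.5 0 -1.4 0 0; -2.5 0 -1.4 0 0' >/dev/null
python3 -m pendant '-2 0 -1.2 0 0; 1 0 -2.5 0 0; 1.5 0 -3.4 0 0; 1.5 0 -3.4 0 0; 1.5 -2 -3 0 0' >/dev/null
python3 -m pendant '1.3 -2 -3 0 0; 0 -3 0 0 0; 0 -3 0 0 0; 0 -3 0 0 0; 0 -2 0 0 0'
python3 - <<'E'
from h import *
toolrows([.5,0,.2])
d=env.get_image("top"); w=cv2.inRange(cv2.cvtColor(d["img"],cv2.COLOR_RGB2HSV),(0,0,140),(180,45,255))
t=np.radians(3.7);O=np.array([.636,.003])
for c in cv2.findContours(w,cv2.RETR_LIST,cv2.CHAIN_APPROX_NONE)[0]:
    r=cv2.minAreaRect(c)
    if 200<cv2.contourArea(c)<900 and 220<r[0][0]<350 and 115<r[0][1]<160:
        p=ray(d,[r[0]],.052)[0,:2]-O; print(np.round(r[0],1),"rack mm",np.round(1000*np.array([p@[np.cos(t),np.sin(t)],p@[-np.sin(t),np.cos(t)]]),1))
a=d["img"][80:260,220:400,::-1]; b=env.get_image("side")["img"][165:255,240:390,::-1]
cv2.imwrite("pics/v6.png",np.hstack([cv2.resize(a,(300,420)),cv2.resize(b,(500,420))]))
E
```

```text
time: 24.52
position: [0.4941, 0.019, 0.202]
tcp_rot: [0.966, 0.037, 0.257, -0.017]
force: [-0.6, 0.4, -0.5]
grip_width: 0.0464
grip_force: 0.0
t 24.52 pos [0.4941 0.019  0.202 ] tool x,z [0.865 0.062 0.498] [ 0.495  0.052 -0.867] F [-0.6  0.4 -0.5] w 0.046
shift cm [0.29 1.95 0.36]
[233.3 143.8] rack mm [ 74.6 125. ]
[281.2 138.9] rack mm [77.6  2.3]
[329.6 135.6] rack mm [  76.3 -121.5]
```

View pics/v6.png

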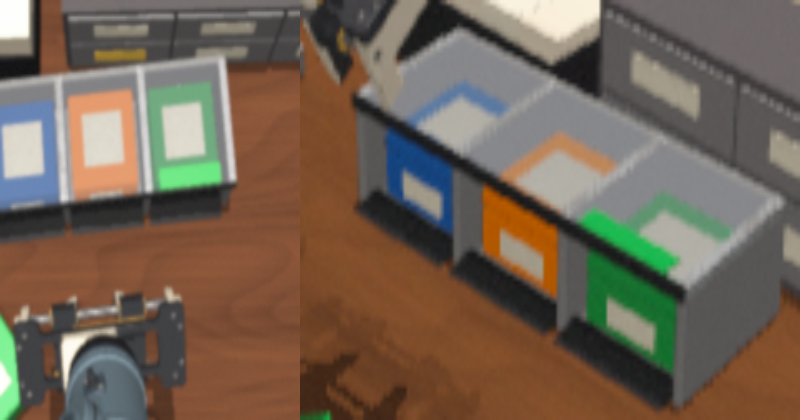

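The final view shows the green case seated flat behind its lip at about (632,315), level with the blue and orange cases. The arm is clear.

```bash
python3 -c "
from workcell import env
print(env.close_job())"
```

```text
the job is handed in; nothing more can be done
None
```

The middle-sized green case is in the free bay, flat behind the front lip and free of the gripper; I handed the job in at about 25 s with the other objects left untouched.

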